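Put the long rolling pin up on its rest

TASK

Put the long rolling pin with the two handles away on its steel rest: lay it level across both V notches, centred along its length, and lower it right down into them before you let go. Leave the short rolling pin and the small steel bowl where they are.

Things in the scene. Friction and masses are not known exactly. Their poses are not given: they have to be found in the camera images.
- long_pin_mid (a point): Long wooden rolling pin, loose, lying on the table, about 0.2 kg: round body 40 mm in diameter, 200 mm long, with a thinner handle (22 mm in diameter, 60 mm long) at each end, 320 mm overall. The point is the pin's centre, on its axis, 20 mm above the table at the start. The x axis runs along the pin; it can roll, so y and z may point anywhere around it.
- rest_seat (a point): Steel rolling pin rest, fixed: base plate 110 x 150 x 10 mm, two posts 12 mm thick, 120 mm apart, each topped by an open V notch (sides at 45 degrees, bottom 85 mm and tips 117 mm above the table, mouth 64 mm). The point lies midway between the posts where the seated long pin's centre will be, 113 mm up. y: level, from notch to notch, as the seated pin lies; x: level, across; z: up. Space between posts is free.
- short_pin_mid (a point): A bystander: the short, thin wooden rolling pin without handles, loose, lying on the table, 24 mm in diameter and 180 mm long. The point is its centre, 12 mm above the table; the x axis runs along it. It rolls easily if touched.
- small_bowl: A bystander: a small round steel bowl, loose, empty, upright, about 96 mm across and 42 mm high. The origin is the centre of its underside.
Not all that is in view belongs to the job. Of the things that look like the part that bears rest_seat, take the one that is nearest to the robot's base at the start.

How it is judged:
By the outcome, as a careful person would: the job done as asked, in the order asked, and still so for the second after the job is handed in, with the robot touching nothing.
It also fails if it takes over 40 s, if anything falls off the work surface, if the arm or the gripper's body presses on something with over 40 N, if the wrist force passes 120 N, or if a joint passes its speed limit or range.

ROBOT

A 6-joint arm with a two-finger parallel gripper is mounted at the origin on the work surface. World frame = base frame: x ahead of the robot, y to its left, z up, the work surface at z = 0. Lengths are in m, angles in rad, forces in N, time in s.
With the tool pointing down it reaches from about 0.25 to 0.725 m from the base axis. Payload 4 kg.
Tool frame: the origin (TCP) lies midway between the tips of the shut fingers; the grasp point (between the pads) lies pinch_z behind it (pinch_z is the distance from the TCP to the grasp point, in m); z points along the fingers, y is the direction in which the jaws open and shut (so a half turn about z gives the same grasp; the last joint's range is limited). The gripper opens to 85 mm and grips with 20 to 120 N. Pads are 22 mm wide; open, the fingers measure 114 mm over their backs; the gripper's body (76 mm by 85 mm) begins 54 mm behind the grasp point. The pads swing forward as they close: fully open they stand 13 mm farther back than shut.
Start: joints at [1.177, 0.241, 0.005, 1.335, 0, 1.571], TCP at [0.192, 0.462, 0.231] pointing down, gripper open.
Joint ranges: [-2.72, 2.72], [-1.05, 1.87], [-1.09, 1.28], [-1.99, 2.15], [-1.42, 1.44], [-3.14, 3.14]. Speed limits (rad/s): [2.79, 2.79, 3.14, 3.14, 3.14, 3.14].

INTERFACE

Orientations are given as a unit quaternion [x, y, z, w].
In Python, from workcell import * gives the robot as it stands.
- The arm moves only by the tool move_arm, never from a script. Its argument "motion" is a list of rows, each a list of 3 entries, a list of its own where there are three numbers: the finger opening in mm, from 0 to 85.4, then the shift along the tool's x, y, z in units of 50 mm (1.0 is 50 mm), then the turn about the tool's z in units of 6 degrees (1.0 is 6 degrees). In form: [[claw, [dx, dy, dz], roll], ...]. A call has exactly 10 rows; each row is the pose to reach, as a shift and turn from the pose commanded when the call began, along the tool's axes at that moment; what a row does not reach only later rows make up. A row lasts 1/10 s, in which the tool goes at most 50 mm and 8.59 degrees, less where a joint would pass 70% of its speed; a pose out of reach is approached as far as the arm can. A call with a gripper value outside its range is refused whole. The fingers move at their own pace and stop on an object; the grip force is fixed at half the most. Time passes only in rows, so rows that repeat a pose let the fingers close, or fill a call up. It gives the time, the measured TCP pose, the force and the opening at its end, in the units of the state.
- get_obs(): the state, without advancing time (a new reading comes with each control period).
- camera(name): name is "side" or "top" or "wrist"; returns a dict with "color" (420x560x3 uint8, red, green, blue), "fx", "fy", "cx", "cy" (pixels), "rvec" (rotation vector, rad) and "tvec" (3), from world to camera coordinates, as OpenCV has them; the wrist camera has in their place "mount" (4x4, takes a point from camera to tool coordinates, whose origin is the TCP and whose axes are the flange's). Camera axes: x right, y down, z forward; pixel columns grow to the right and rows downward; lengths in m; the calibration is good to about 2 mm. A picture is of the moment at which its call begins: read the wrist's pose just before it. There is no depth.
- job_done(): hands the job in, once; it reports no verdict.
The state is a dict: "clock": time; "joint_pos": joint angles; "joint_vel": joint speeds; "tau": joint torques, N m; "eef_pos": TCP position; "tool_rot": TCP orientation; "ft_force": force on the tool from outside, world axes, zero at the start; "ft_torque": the same for the moment, N m; "grip_width": finger opening in m.
Only numpy, scipy, OpenCV 4.12 (cv2) and the standard library are available. Lean on these libraries where they do the work, as an engineer would, in place of code of your own. Each camera call takes 0.05 s, during which the arm holds its last target.

## Working session

There is one attempt and no reset: what is moved stays moved. The work goes in short steps, Python scripts to look and compute and a tool call to move; the robot and the scene stay as the last step left them, time stands still between calls to the robot, and variables do not carry over. Pictures are saved under pics/ and viewed, and the job is handed in when it is done.

Besides the shell and the picture viewer there is one more tool, called after "Emit:" in YAML: its name, and indented under it one key for each argument. move_arm: Moves the arm, as the interface text tells. Its arguments: {"type":"object","properties":{"motion":{"type":"array","items":{"type":"array"}}},"required":["motion"]}

```bash
mkdir -p pics; ls
python3 - <<'E'
from workcell import *
import cv2
o=get_obs();print(o)
for n in ["side","top","wrist"]:
    c=camera(n);cv2.imwrite(f"pics/{n}0.png",c["color"][:,:,::-1])
    print(n,{k:v for k,v in c.items() if k!="color"})
E
```

```text
pics
{'clock': 0.0, 'joint_pos': array([ 1.17698048e+00,  2.41440193e-01,  3.68781719e-03,  1.33519988e+00,
       -2.00261593e-05,  1.57081166e+00]), 'joint_vel': array([ 0.00102524, -0.00092076,  0.002076  ,  0.00030882,  0.00057697,
       -0.00300474]), 'tau': array([ 2.05806828e-06, -3.72318649e+01,  2.52406704e+01,  1.70232472e-02,
        5.73108264e-05, -4.10163977e-06]), 'eef_pos': array([0.19161348, 0.46112276, 0.23038548]), 'tool_rot': array([ 1.95645337e-01,  9.80674125e-01, -1.05909605e-03, -2.01063348e-04]), 'ft_force': array([ 0.20839832, -0.14280831,  0.31531379]), 'ft_torque': array([-0.01497251,  0.0115625 ,  0.0123436 ]), 'grip_width': 0.08565062388774514}
side {'fx': 455.7191649153494, 'fy': 455.7191649153494, 'cx': 277.68408168024934, 'cy': 205.752303305547, 'rvec': array([ 0.52700726, -2.78756689,  1.01791227]), 'tvec': array([0.53657873, 0.28758186, 0.96872741])}
top {'fx': 425.226072792197, 'fy': 425.226072792197, 'cx': 281.08794579978553, 'cy': 203.67619217191756, 'rvec': array([ 2.15236909, -2.09776718,  0.20087271]), 'tvec': array([-0.09379544,  0.63724939,  0.92552956])}
wrist {'fx': 350.6920878447543, 'fy': 350.6920878447543, 'cx': 284.8376281958449, 'cy': 205.62942733555866, 'mount': array([[ 1.57791418e-03, -9.55025456e-01, -2.96519625e-01,
         7.51992888e-02],
       [ 9.99998518e-01,  1.30268568e-03,  1.12577322e-03,
        -3.79091271e-06],
       [-6.88870218e-04, -2.96520962e-01,  9.55026096e-01,
        -1.43223675e-01],
       [ 0.00000000e+00,  0.00000000e+00,  0.00000000e+00,
         1.00000000e+00]])}
```

View pics/side0.png

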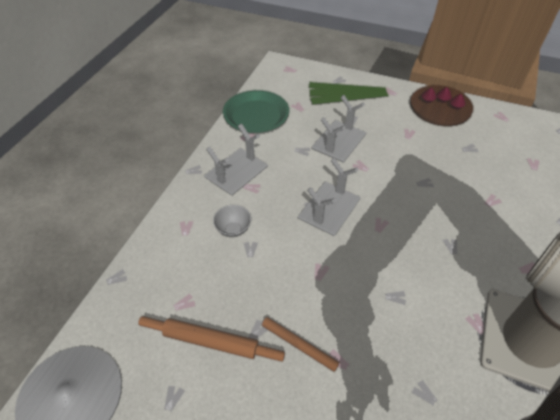

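View pics/top0.png

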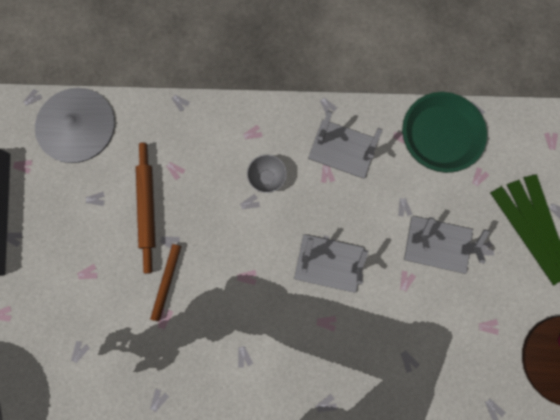

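View pics/wrist0.png

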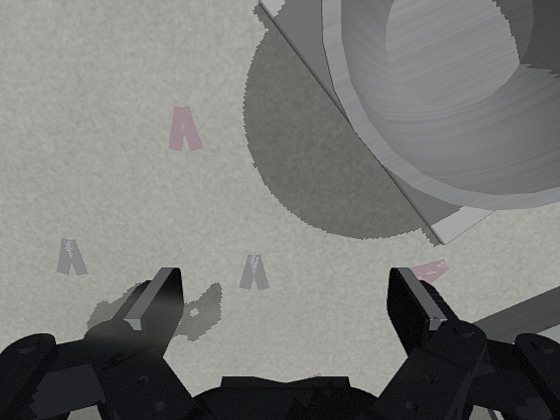

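The top view shows three rests at about (343,147), (330,262) and (438,245). It also shows the long pin with handles from (143,145) to (148,270), the short pin from (178,245) to (156,318), and the small bowl at (267,173). I'll measure these and look at enlarged crops.

```bash
cat > h.py <<'E'
import numpy as np, cv2, pickle
from scipy.spatial.transform import Rotation as R
CAL={'side':dict(f=455.7191649,cx=277.68408,cy=205.7523,r=[ 0.52700726, -2.78756689,  1.01791227],t=[0.53657873, 0.28758186, 0.96872741]),
'top':dict(f=425.22607,cx=281.087946,cy=203.676192,r=[ 2.15236909, -2.09776718,  0.20087271],t=[-0.09379544,  0.63724939,  0.92552956])}
def ray(n,u,v):
    c=CAL[n];Rm=cv2.Rodrigues(np.array(c['r']))[0];t=np.array(c['t'])
    d=Rm.T@np.array([(u-c['cx'])/c['f'],(v-c['cy'])/c['f'],1.]);return -Rm.T@t,d
def w(n,u,v,z):
    o,d=ray(n,u,v);return o+d*(z-o[2])/d[2]
def proj(n,P):
    c=CAL[n];K=np.array([[c['f'],0,c['cx']],[0,c['f'],c['cy']],[0,0,1.]])
    return cv2.projectPoints(np.array(P,float).reshape(-1,1,3),np.array(c['r']),np.array(c['t']),K,None)[0].reshape(-1,2)
def crop(src,out,u0,v0,u1,v1,k):
    im=cv2.imread(src)[v0:v1,u0:u1];cv2.imwrite(out,cv2.resize(im,None,fx=k,fy=k,interpolation=cv2.INTER_CUBIC))
E
python3 - <<'E'
from h import *
for n,u,v,z in [('top',343,147,.01),('top',330,262,.01),('top',438,245,.01),('top',146,207,.02),('top',143,145,.02),('top',148,271,.02),('top',178,245,.012),('top',156,318,.012),('top',267,173,.02),
 ('side',140,321,.02),('side',283,355,.02),('side',330,208,.01),('side',236,171,.01),('side',339,139,.01)]:
    p=w(n,u,v,z);print(n,u,v,p.round(4),np.hypot(*p[:2]).round(3))
crop('pics/top0.png','pics/topc.png',285,110,485,300,4)
crop('pics/top0.png','pics/topp.png',100,130,220,330,3)
crop('pics/side0.png','pics/sidec.png',190,80,390,240,4)
crop('pics/side0.png','pics/sidep.png',120,300,360,400,3)
E
```

```text
top 343 147 [ 0.7969 -0.2285  0.01  ] 0.829
top 330 262 [ 0.5109 -0.1971  0.01  ] 0.548
top 438 245 [ 0.5579 -0.4558  0.01  ] 0.72
top 146 207 [0.6303 0.247  0.02  ] 0.677
top 143 145 [0.7855 0.2675 0.02  ] 0.83
top 148 271 [0.4786 0.2296 0.02  ] 0.531
top 178 245 [0.5418 0.1657 0.012 ] 0.567
top 156 318 [0.3722 0.2047 0.012 ] 0.425
top 267 173 [ 0.7223 -0.0411  0.02  ] 0.723
side 140 321 [0.7875 0.2699 0.02  ] 0.832
side 283 355 [0.4754 0.2278 0.02  ] 0.527
side 330 208 [ 0.5034 -0.1892  0.01  ] 0.538
side 236 171 [ 0.7894 -0.2225  0.01  ] 0.82
side 339 139 [ 0.5581 -0.4573  0.01  ] 0.722
```

View pics/topc.png

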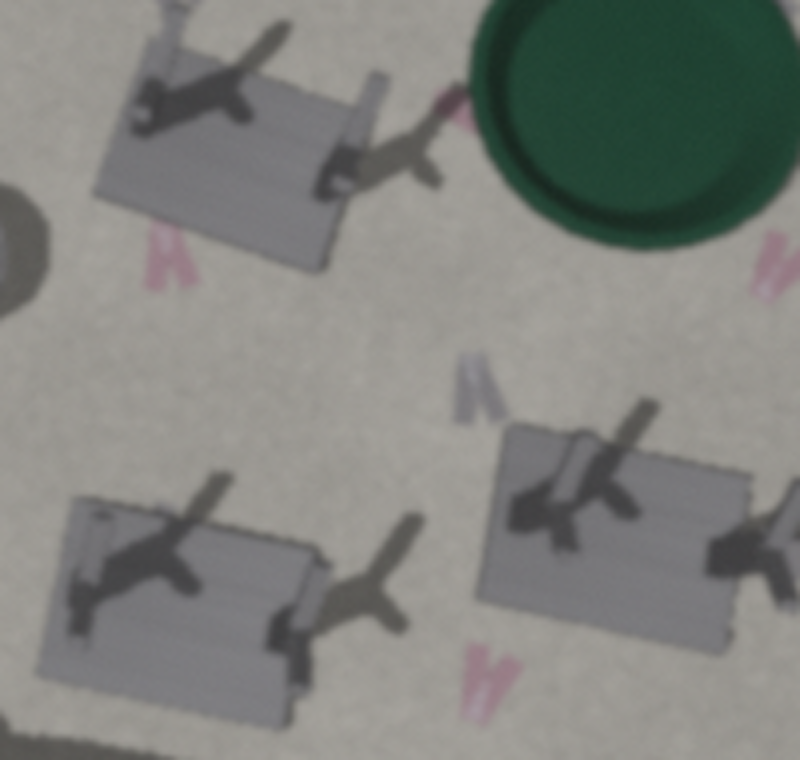

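View pics/sidec.png

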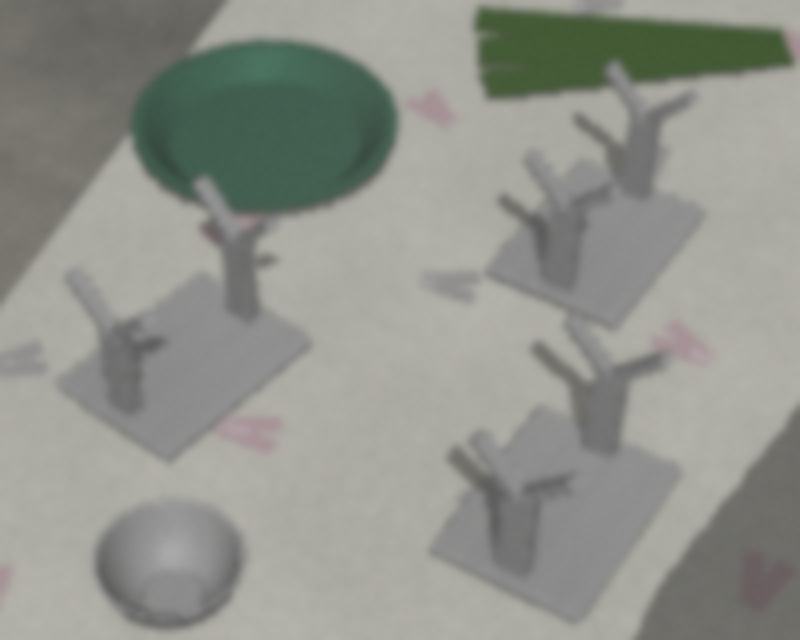

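View pics/topp.png

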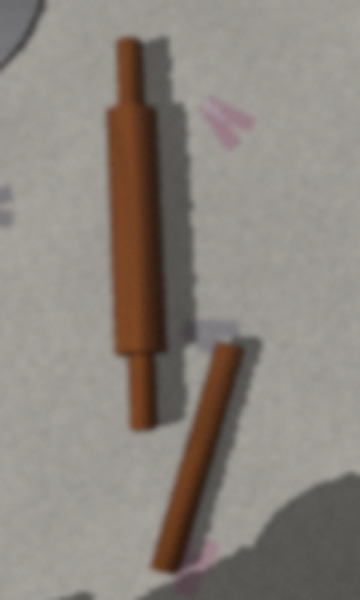

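View pics/sidep.png

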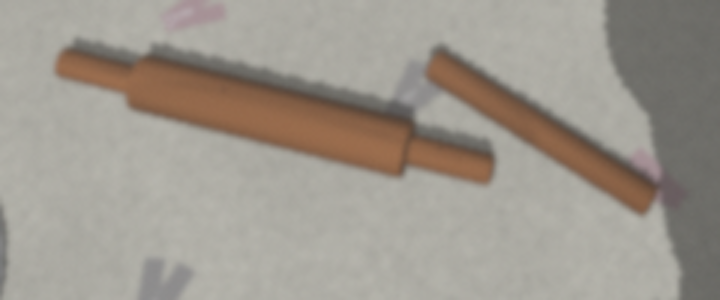

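Of the three candidates in the top view, A (343,147) is 0.83 m from the base, C (438,245) is 0.72 m and B (330,262) is 0.55 m. The crop shows B complete, with both V posts, so B is the nearest and the one meant. Next I'll fit the exact poses of the rest and the pins.

```bash
cat > fit.py <<'E'
from h import *
from scipy.optimize import least_squares, minimize
un=lambda x,y,k,u0,v0:((x+.5)/k-.5+u0,(y+.5)/k-.5+v0)
T=[un(x,y,4,285,110) for x,y in[(75,497),(320,548),(287,728),(38,675)]]
S=[un(x,y,4,190,80) for x,y in[(430,550),(545,405),(682,467),(575,622)]]
for p,q in zip(T,[S[i] for i in range(4)]): pass
TW=np.array([w('top',*p,.01) for p in T]);SW=np.array([w('side',*p,.01) for p in S])
print(TW.round(4));print(SW.round(4))
def model(q):
    c,s=np.cos(q[2]),np.sin(q[2]);X=np.array([c,s]);Y=np.array([-s,c])
    return np.array([[*(q[:2]+a*.055*X+b*.075*Y),.01] for a,b in[(1,1),(1,-1),(-1,-1),(-1,1)]])
for nm in('both','top','side'):
    def res(q):
        m=model(q);r=[]
        if nm!='side': r.append(proj('top',m)-T)
        if nm!='top':
            r.append(proj('side',m)[[ORD[i] for i in range(4)]]-S)
        return np.concatenate(r).ravel()
    # order match by nearest
    m0=proj('side',model([TW[:,0].mean(),TW[:,1].mean(),-.2]));ORD=[int(np.argmin(np.linalg.norm(m0-np.array(s),axis=1))) for s in S]
    f=least_squares(res,[TW[:,0].mean(),TW[:,1].mean(),-.2]);print(nm,ORD,f.x.round(4),abs(f.fun).max().round(2))
# pin masks
def cyl(q,L0,L1,r):
    c,s=np.cos(q[2]),np.sin(q[2]);a=np.linspace(0,2*np.pi,24)
    P=[]
    for l in(L0,L1):
        for t in a: P.append([q[0]+c*l-s*r*np.cos(t),q[1]+s*l+c*r*np.cos(t),q[3]+r*np.sin(t)])
    return np.array(P)
def render(n,q,parts,k=4):
    im=np.zeros((420*k,560*k),np.uint8)
    for a in parts:
        h=cv2.convexHull(((proj(n,cyl(q,*a))+.5)*k-.5).astype(np.float32)).round().astype(np.int32);cv2.fillConvexPoly(im,h,255)
    return cv2.resize(im,(560,420),interpolation=cv2.INTER_AREA)/255.
LONG=[(-.1,.1,.02),(-.16,-.1,.011),(.1,.16,.011)];SHORT=[(-.09,.09,.012)]
def mask(f):
    im=cv2.imread(f).astype(int);return ((im[:,:,2]-im[:,:,0])>45).astype(float)
def fitpin(q0,z,parts,names,files):
    Ms=[]
    for n,f in zip(names,files):
        m=mask(f);r=render(n,[*q0,z],parts);M=m*(cv2.dilate(r,np.ones((25,25)))>0)
        nl,lab=cv2.connectedComponents((M>0).astype(np.uint8));best=max(range(1,nl),key=lambda i:(r*(lab==i)).sum());Ms.append((lab==best).astype(float))
    def cost(p): 
        return sum(np.abs(render(n,[q0[0]+p[0]*.01,q0[1]+p[1]*.01,q0[2]+p[2]*.1,z],parts)-M).sum() for n,M in zip(names,Ms))
    f=minimize(cost,[0,0,0],method='Nelder-Mead',options=dict(initial_simplex=[[0,0,0],[.7,0,0],[0,.7,0],[0,0,.4]],xatol=.005,fatol=1,maxiter=150))
    return np.array([q0[0]+f.x[0]*.01,q0[1]+f.x[1]*.01,q0[2]+f.x[2]*.1]),f.fun,[M.sum() for M in Ms]
if __name__=='__main__':
    for ns in(['top','side'],['top'],['side']):
        fs=['pics/%s0.png'%n for n in ns]
        print(ns,'long',*fitpin([.631,.248,.123],.02,LONG,ns,fs))
        print(ns,'short',*fitpin([.457,.185,-.226],.012,SHORT,ns,fs))
E
python3 fit.py
```

```text
[[ 0.5763 -0.1328  0.01  ]
 [ 0.5495 -0.2798  0.01  ]
 [ 0.4435 -0.2593  0.01  ]
 [ 0.4704 -0.1127  0.01  ]]
[[ 0.5732 -0.129   0.01  ]
 [ 0.5429 -0.2783  0.01  ]
 [ 0.4404 -0.2574  0.01  ]
 [ 0.4695 -0.1079  0.01  ]]
both [0, 1, 2, 3] [ 0.5086 -0.1952 -0.1911] 1.79
top [0, 1, 2, 3] [ 0.51   -0.1961 -0.1842] 0.61
side [0, 1, 2, 3] [ 0.5066 -0.1931 -0.2021] 0.97
['top', 'side'] long [0.63304577 0.24979592 0.12068184] 1220.0117647058823 [np.float64(1295.0), np.float64(1988.0)]
['top', 'side'] short [ 0.45720419  0.18886351 -0.22034776] 638.9843137254902 [np.float64(526.0), np.float64(718.0)]
['top'] long [0.63029618 0.25257493 0.12622812] 643.443137254902 [np.float64(1295.0)]
['top'] short [ 0.45721737  0.19329318 -0.22704242] 314.69803921568626 [np.float64(526.0)]
['side'] long [0.63221263 0.24843889 0.1257143 ] 568.3019607843137 [np.float64(1988.0)]
['side'] short [ 0.45666528  0.18755009 -0.2215096 ] 315.7882352941176 [np.float64(718.0)]
```

```bash
sed -i 's/return ((im\[:,:,2\]-im\[:,:,0\])>45).astype(float)/return (im[:,:,2]>1.3*im[:,:,0]+3).astype(float)/' fit.py; python3 fit.py | tail -6
python3 - <<'E'
from fit import *
im=cv2.imread('pics/top0.png');m=mask('pics/top0.png')
a=np.concatenate([im[130:330,100:220],cv2.cvtColor((m[130:330,100:220]*255).astype(np.uint8),cv2.COLOR_GRAY2BGR)],1);cv2.imwrite('pics/m.png',cv2.resize(a,None,fx=3,fy=3,interpolation=0))
E
```

```text
['top', 'side'] long [0.63350851 0.24988916 0.12124181] 424.2196078431372 [np.float64(1806.0), np.float64(2289.0)]
['top', 'side'] short [ 0.45623352  0.18865249 -0.21445488] 242.61568627450978 [np.float64(756.0), np.float64(898.0)]
['top'] long [0.63237278 0.25001285 0.12275929] 137.5176470588235 [np.float64(1806.0)]
['top'] short [ 0.45678442  0.18958075 -0.21783754] 89.67450980392157 [np.float64(756.0)]
['side'] long [0.63243787 0.24947279 0.12113207] 269.356862745098 [np.float64(2289.0)]
['side'] short [ 0.45510407  0.18887826 -0.23206094] 149.156862745098 [np.float64(898.0)]
[[ 0.5763 -0.1328  0.01  ]
 [ 0.5495 -0.2798  0.01  ]
 [ 0.4435 -0.2593  0.01  ]
 [ 0.4704 -0.1127  0.01  ]]
[[ 0.5732 -0.129   0.01  ]
 [ 0.5429 -0.2783  0.01  ]
 [ 0.4404 -0.2574  0.01  ]
 [ 0.4695 -0.1079  0.01  ]]
both [0, 1, 2, 3] [ 0.5086 -0.1952 -0.1911] 1.79
top [0, 1, 2, 3] [ 0.51   -0.1961 -0.1842] 0.61
side [0, 1, 2, 3] [ 0.5066 -0.1931 -0.2021] 0.97
```

View pics/m.png

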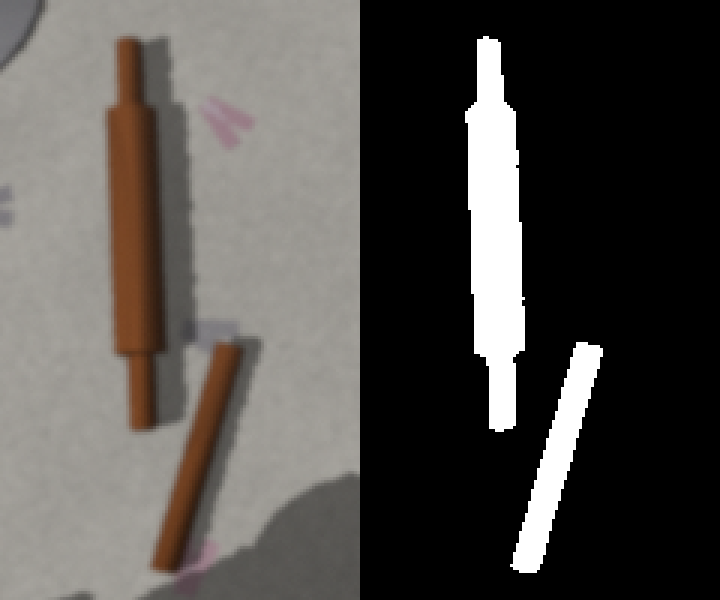

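The masks are clean. The long pin fits at (0.633, 0.250) with yaw 0.122, and its centre is 0.68 m out, within reach. Rest B is at about (0.509, -0.195), yaw about -0.19, though the two cameras differ by 4 mm. I'll look at it with the wrist camera first.

```bash
cat > plan.py <<'E'
from workcell import *
from h import *
def plan(p,yaw_deg=None):
    o=get_obs();Rm=R.from_quat(o['tool_rot']).as_matrix();x=Rm[:,0]
    y0=np.degrees(np.arctan2(x[1],x[0]));d=Rm.T@(np.array(p)-o['eef_pos'])/.05
    r=0 if yaw_deg is None else -(((yaw_deg-y0)+180)%360-180)/6
    print('clock',round(o['clock'],2),'tcp',o['eef_pos'].round(4),'toolx yaw',y0.round(2),'w',round(o['grip_width'],4),'F',o['ft_force'].round(1),'| shift',d.round(3),'roll',round(float(r),3),'tilt z',Rm[:,2].round(4),'q',o['joint_pos'].round(2))
E
python3 - <<'E'
from plan import *
try: print(pinch_z)
except Exception as e: print(e)
import workcell; print([n for n in dir(workcell) if n[0]!='_'])
plan([.537,-.207,.30])
E
```

```text
0.0187
['Unreachable', 'camera', 'get_obs', 'job_done', 'pinch_z']
clock 0.15 tcp [0.1917 0.4613 0.2306] toolx yaw 157.44 w 0.0852 F [ 0.3  0.7 -0.5] | shift [-11.506  -9.695  -1.372] roll 0.0 tilt z [-6.0e-04 -1.5e-03 -1.0e+00] q [ 1.18  0.24  0.    1.34 -0.    1.57]
```

Emit:
move_arm:
  motion:
    - [85,[-0.3,-0.25,-0.3],0]
    - [85,[-0.9,-0.75,-0.6],0]
    - [85,[-1.6,-1.35,-1.0],0]
    - [85,[-2.3,-1.95,-1.37],0]
    - [85,[-3.0,-2.55,-1.37],0]
    - [85,[-3.7,-3.1,-1.37],0]
    - [85,[-4.4,-3.7,-1.37],0]
    - [85,[-5.0,-4.2,-1.37],0]
    - [85,[-5.6,-4.7,-1.37],0]
    - [85,[-6.2,-5.2,-1.37],0]

```text
clock: 1.15
eef_pos: [0.3787, 0.101, 0.2997]
tool_rot: [0.196, 0.981, 0.0, 0.0]
ft_force: [0.8, 0.1, -0.5]
grip_width: 0.0848
```

Emit:
move_arm:
  motion:
    - [85,[-0.6,-0.5,0],0]
    - [85,[-1.2,-1.0,0],0]
    - [85,[-1.8,-1.5,0],0]
    - [85,[-2.5,-2.1,0],0]
    - [85,[-3.2,-2.7,0],0]
    - [85,[-3.9,-3.3,0],0]
    - [85,[-4.5,-3.8,0],0]
    - [85,[-5.0,-4.3,0],0]
    - [85,[-5.3,-4.5,0],0]
    - [85,[-5.3,-4.5,0],0]

```text
clock: 2.15
eef_pos: [0.5372, -0.209, 0.2982]
tool_rot: [0.197, 0.98, 0.0, -0.001]
ft_force: [0.2, 0.4, 0.0]
grip_width: 0.085
```

```bash
cat > snap.py <<'E'
from workcell import *
import cv2,pickle,sys
o=get_obs();c=camera('wrist');cv2.imwrite(f"pics/{sys.argv[1]}.png",c["color"][:,:,::-1]);pickle.dump((o,c),open(f"pics/{sys.argv[1]}.pkl","wb"))
E
python3 snap.py wr1; python3 -c "
from plan import *
plan([.537,-.207,.3])"
```

```text
clock 2.2 tcp [ 0.5366 -0.2075  0.2986] toolx yaw 157.34 w 0.0848 F [-0.   0.9 -0.9] | shift [-0.003  0.013 -0.029] roll 0.0 tilt z [-0.002  0.001 -1.   ] q [-0.37  0.38  0.38  1.57  0.    0.03]
```

View pics/wr1.png

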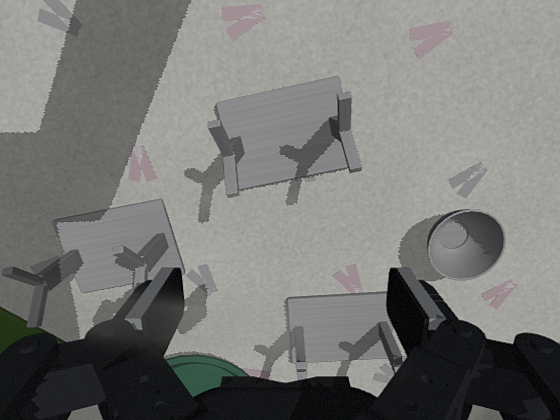

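The wrist view shows rest B at the top centre (280,135). C is at (120,245), A is at (340,325) and the bowl is at (467,245). I'll enlarge B.

```bash
python3 -c "
from h import *
crop('pics/wr1.png','pics/wr1c.png',195,65,375,205,4)"
```

```text
(no output)
```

View pics/wr1c.png

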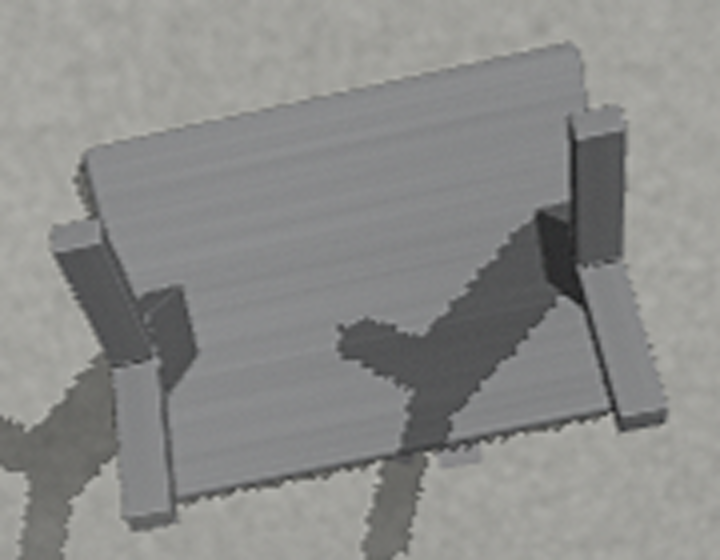

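```bash
cat > wcam.py <<'E'
from h import *
def wproj(P,oc):
    o,c=oc;T=np.eye(4);T[:3,:3]=R.from_quat(o['tool_rot']).as_matrix();T[:3,3]=o['eef_pos'];M=np.linalg.inv(T@c['mount'])
    K=np.array([[c['fx'],0,c['cx']],[0,c['fy'],c['cy']],[0,0,1.]])
    return cv2.projectPoints(np.array(P,float).reshape(-1,1,3),cv2.Rodrigues(M[:3,:3])[0],M[:3,3],K,None)[0].reshape(-1,2)
E
python3 - <<'E'
from wcam import *
from scipy.optimize import least_squares
oc=pickle.load(open('pics/wr1.pkl','rb'))
F=[((0,-.066,.085),(112,366)),((0,-.054,.085),(158,358)),((0,.054,.085),(578,268)),((0,.066,.085),(622,262)),
((-.032,-.066,.117),(60,254)),((-.032,-.054,.117),(103,244)),((-.032,.054,.117),(578,138)),((-.032,.066,.117),(626,130)),
((.032,-.066,.117),(125,517)),((.032,-.054,.117),(174,508)),((.032,.054,.117),(615,415)),((.032,.066,.117),(662,408)),
((-.055,-.075,.01),(90,150)),((-.055,.075,.01),(572,43))]
L=np.array([f[0] for f in F]);U=np.array([((a+.5)/4-.5+195,(b+.5)/4-.5+65) for _,(a,b) in F])
def mod(q,L=L):
    c,s=np.cos(q[2]),np.sin(q[2]);return np.c_[q[0]+c*L[:,0]-s*L[:,1],q[1]+s*L[:,0]+c*L[:,1],L[:,2]+(q[3] if len(q)>3 else 0)]
for q0 in([.509,-.195,-.19],[.509,-.195,-.19,0]):
    f=least_squares(lambda q:(wproj(mod(q),oc)-U).ravel(),q0);print(f.x.round(4));print(f.fun.reshape(-1,2).round(1).tolist())
q=least_squares(lambda q:(wproj(mod(q),oc)-U).ravel(),[.509,-.195,-.19]).x
for n in('top','side'):
    im=cv2.imread(f'pics/{n}0.png');LL=np.array([(a*.055,b*.075,.01) for a in(1,-1) for b in(1,-1)]+[f[0] for f in F[:12]])
    im=cv2.resize(im,None,fx=4,fy=4,interpolation=cv2.INTER_CUBIC)
    P=(proj(n,mod(q,LL))+.5)*4-.5
    for p in P: cv2.circle(im,tuple(int(v) for v in p),3,(0,0,255),-1)
    m=P.mean(0).astype(int);cv2.imwrite(f'pics/ov_{n}.png',im[max(m[1]-200,0):m[1]+200,m[0]-250:m[0]+250])
E
```

```text
[ 0.5094 -0.1958 -0.1903]
[[-0.0, 0.4], [-0.1, -0.0], [-0.2, 0.5], [0.7, -0.5], [-2.0, -0.4], [0.1, -0.7], [-0.6, 0.4], [0.8, -0.5], [-0.4, 0.6], [-0.5, 0.3], [1.0, 0.9], [1.9, 0.1], [-3.0, 0.2], [2.1, -0.6]]
[ 0.5098 -0.1959 -0.1903 -0.0043]
[[0.8, 0.1], [0.5, -0.3], [-0.8, 0.5], [-0.1, -0.5], [-0.9, -0.3], [1.0, -0.5], [-1.3, 0.9], [-0.1, 0.0], [0.4, -0.2], [0.1, -0.4], [0.2, 0.5], [1.0, -0.3], [-2.3, 0.5], [1.5, 0.0]]
```

View pics/ov_side.png

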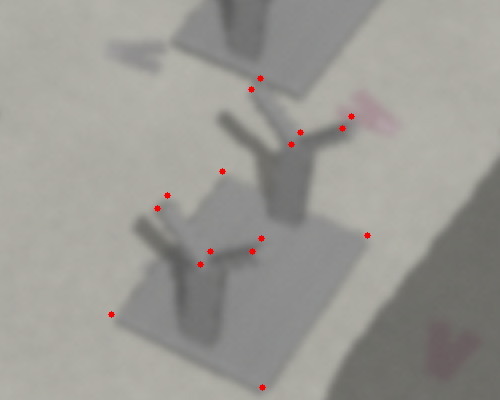

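The wrist fit (0.5094, -0.1958, yaw -0.190) agrees with the top view to within about 1 mm. The side camera's overlay is off by about 1.5 px, roughly 3 mm. I'll use (0.509, -0.1955) with the pin line at 79.1°. Now I'll move over the pin.

```bash
python3 -c "
from plan import *
plan([.633,.25,.2],187)"
```

```text
clock 2.2 tcp [ 0.5366 -0.2075  0.2986] toolx yaw 157.34 w 0.0848 F [-0.   0.9 -0.9] | shift [1.742 9.186 1.977] roll -4.943 tilt z [-0.002  0.001 -1.   ] q [-0.37  0.38  0.38  1.57  0.    0.03]
```

Emit:
move_arm:
  motion:
    - [85,[0.1,0.5,0],-0.3]
    - [85,[0.3,1.4,0],-0.9]
    - [85,[0.5,2.4,0.1],-1.5]
    - [85,[0.7,3.4,0.3],-2.1]
    - [85,[0.9,4.4,0.5],-2.7]
    - [85,[1.1,5.4,0.8],-3.3]
    - [85,[1.3,6.4,1.1],-3.9]
    - [85,[1.5,7.4,1.4],-4.4]
    - [85,[1.6,8.3,1.7],-4.7]
    - [85,[1.74,9.0,1.9],-4.94]

```text
clock: 3.2
eef_pos: [0.6278, 0.2451, 0.2046]
tool_rot: [-0.063, 0.998, 0.0, -0.0]
ft_force: [0.9, -0.8, -0.3]
grip_width: 0.0854
```

```bash
python3 snap.py wr2; python3 -c "
from plan import *
plan([.633,.25,.2],187)"
```

```text
clock 3.25 tcp [0.6269 0.2529 0.2   ] toolx yaw -172.3 w 0.0848 F [ 0.4  4.1 -1.2] | shift [-0.112 -0.073 -0.   ] roll 0.116 tilt z [-0.0046  0.0036 -1.    ] q [0.38 0.62 0.51 1.46 0.01 0.25]
```

View pics/wr2.png

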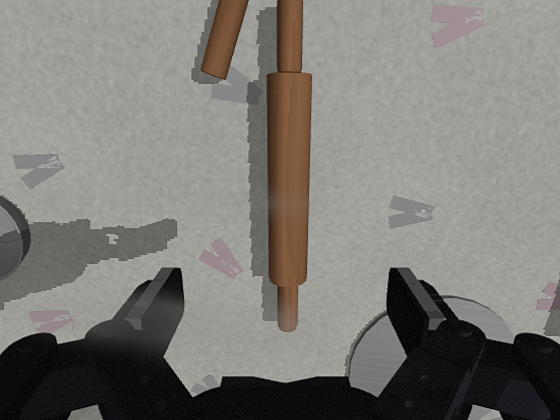

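```bash
python3 snap.py wr3
cat > wfit.py <<'E'
from wcam import *
from fit import cyl,LONG,minimize
import sys
def wfit(nm,q0,z,clip):
    oc=pickle.load(open(f'pics/{nm}.pkl','rb'));im=oc[1]['color'].astype(int);M=(im[:,:,0]>1.3*im[:,:,2]+3).astype(np.uint8)
    n,l,s,_=cv2.connectedComponentsWithStats(M);u=wproj([[q0[0],q0[1],z]],oc)[0].astype(int);M=(l==l[u[1],u[0]])
    print('px',u,'area',M.sum())
    k=4
    def ren(q):
        i=np.zeros((420*k,560*k),np.uint8)
        for a in LONG: cv2.fillConvexPoly(i,cv2.convexHull(((wproj(cyl([*q,z],*a),oc)+.5)*k-.5).astype(np.float32)).round().astype(np.int32),255)
        return cv2.resize(i,(560,420),interpolation=cv2.INTER_AREA)/255.
    g=lambda p:[q0[0]+p[0]*.01,q0[1]+p[1]*.01,q0[2]+p[2]*.1]
    f=minimize(lambda p:np.abs(ren(g(p))-M)[:clip].sum(),[0,0,0],method='Nelder-Mead',options=dict(initial_simplex=[[0,0,0],[.7,0,0],[0,.7,0],[0,0,.4]],xatol=.005,fatol=1))
    print(np.round(g(f.x),4),f.fun)
if __name__=='__main__': wfit(sys.argv[1],[.633,.25,.122],.02,420)
E
python3 wfit.py wr3|tail -2;python3 wfit.py wr2|tail -2; python3 -c "
from plan import *
plan([.633,.25,.2],187)"
```

```text
px [280 186] area 11600
[0.6324 0.2492 0.1247] 470.1490196078431
px [289 184] area 11349
[0.6323 0.249  0.1238] 390.15294117647056
clock 3.3 tcp [0.6263 0.2491 0.2006] toolx yaw -172.39 w 0.085 F [ 0.3 -0.1 -0.8] | shift [-0.136 -0.     0.011] roll 0.102 tilt z [-5.8e-03  1.0e-04 -1.0e+00] q [0.38 0.62 0.5  1.46 0.   0.24]
```

The wrist fit of the pin is (0.6325, 0.2495), yaw 0.123, in agreement with the fixed cameras. I'll descend now.

```bash
python3 -c "
from plan import *
plan([.6325,.2495,.002],187)"
```

```text
clock 3.3 tcp [0.6263 0.2491 0.2006] toolx yaw -172.39 w 0.085 F [ 0.3 -0.1 -0.8] | shift [-0.147 -0.012  3.971] roll 0.102 tilt z [-5.8e-03  1.0e-04 -1.0e+00] q [0.38 0.62 0.5  1.46 0.   0.24]
```

Emit:
move_arm:
  motion:
    - [85,[-0.05,0,0.3],0.1]
    - [85,[-0.1,0,0.8],0.1]
    - [85,[-0.13,0,1.3],0.1]
    - [85,[-0.13,0,1.8],0.1]
    - [85,[-0.13,0,2.2],0.1]
    - [85,[-0.13,0,2.6],0.1]
    - [85,[-0.13,0,2.9],0.1]
    - [85,[-0.13,0,3.0],0.1]
    - [85,[-0.13,0,3.0],0.1]
    - [85,[-0.13,0,3.0],0.1]

```text
clock: 4.3
eef_pos: [0.6358, 0.2433, 0.0561]
tool_rot: [-0.057, 0.998, 0.0, 0.001]
ft_force: [-0.0, 0.4, -0.2]
grip_width: 0.085
```

```bash
python3 -c "
from plan import *
plan([.6325,.2495,.002],187)"; python3 snap.py wr4
```

```text
clock 4.3 tcp [0.6358 0.2433 0.0561] toolx yaw -173.51 w 0.085 F [-0.   0.4 -0.2] | shift [0.053 0.131 1.083] roll -0.084 tilt z [ 1.4e-03  5.0e-04 -1.0e+00] q [ 0.37  0.71  0.28  1.14 -0.    0.25]
```

View pics/wr4.png

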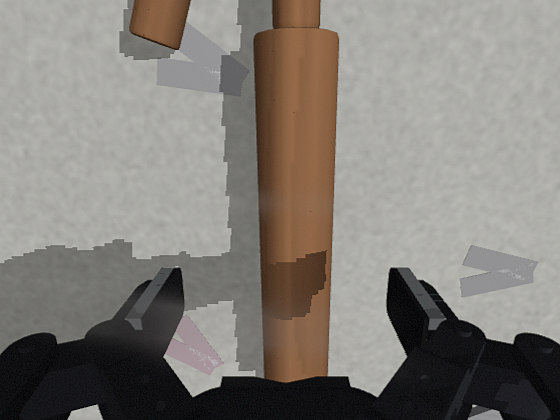

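The pin at (297,200) is slightly right of the finger midline (285), which agrees with the 6 mm y offset reported. I'll correct that, descend and close.

Emit:
move_arm:
  motion:
    - [85,[0.05,0.13,0],-0.08]
    - [85,[0.05,0.13,0.1],-0.08]
    - [85,[0.05,0.13,0.3],-0.08]
    - [85,[0.05,0.13,0.5],-0.08]
    - [85,[0.05,0.13,0.7],-0.08]
    - [85,[0.05,0.13,0.9],-0.08]
    - [85,[0.05,0.13,1.0],-0.08]
    - [85,[0.05,0.13,1.06],-0.08]
    - [85,[0.05,0.13,1.06],-0.08]
    - [85,[0.05,0.13,1.06],-0.08]

```text
clock: 5.35
eef_pos: [0.6326, 0.2493, 0.0022]
tool_rot: [-0.061, 0.998, 0.0, 0.0]
ft_force: [0.4, -0.7, -0.1]
grip_width: 0.0852
```

```bash
python3 -c "
from plan import *
plan([.6325,.2495,.002],187)"; python3 snap.py wr5
```

```text
clock 5.35 tcp [0.6326 0.2493 0.0022] toolx yaw -173.04 w 0.0852 F [ 0.4 -0.7 -0.1] | shift [0.002 0.005 0.003] roll -0.007 tilt z [ 6.e-04  3.e-04 -1.e+00] q [0.38 0.76 0.22 1.04 0.   0.25]
```

View pics/wr5.png

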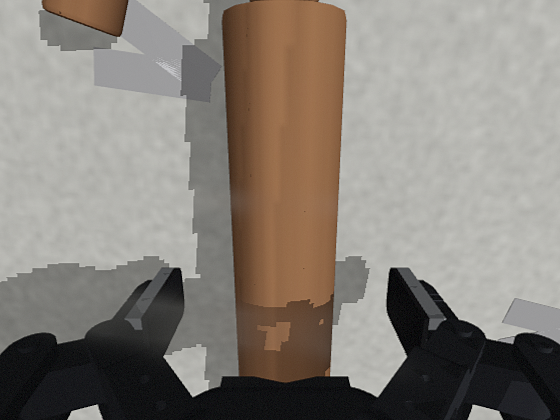

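The pin body (centre column about 285) sits midway between the pads at (165,290) and (405,290). I'll close on it.

Emit:
move_arm:
  motion:
    - [60,[0,0,0],0]
    - [45,[0,0,0],0]
    - [30,[0,0,0],0]
    - [30,[0,0,0],0]
    - [30,[0,0,0],0]
    - [30,[0,0,0],0]
    - [30,[0,0,0],0]
    - [30,[0,0,0],0]
    - [30,[0,0,0],0]
    - [30,[0,0,0],0]

```text
clock: 6.4
eef_pos: [0.6327, 0.2493, 0.0024]
tool_rot: [-0.061, 0.998, 0.0, 0.001]
ft_force: [0.3, 0.1, 5.1]
grip_width: 0.0384
```

Emit:
move_arm:
  motion:
    - [30,[0,0,-0.1],0]
    - [30,[0,0,-0.3],0]
    - [30,[0,0,-0.6],0]
    - [30,[0,0,-1.0],0]
    - [30,[0,0,-1.5],0]
    - [30,[0,0,-2.1],0]
    - [30,[0,0,-2.7],0]
    - [30,[0,0,-3.3],0]
    - [30,[0,0,-3.8],0]
    - [30,[0,0,-4.0],0]

```text
clock: 7.4
eef_pos: [0.6336, 0.2496, 0.2065]
tool_rot: [-0.061, 0.998, 0.001, 0.003]
ft_force: [0.8, 0.2, -1.1]
grip_width: 0.0384
```

```bash
python3 -c "
from plan import *
plan([.509,-.1955,.2],259.1)"; python3 snap.py wr6
python3 - <<'E'
from workcell import *
import cv2
for n in('side','top'):
    cv2.imwrite(f'pics/{n}1.png',camera(n)['color'][:,:,::-1])
E
```

```text
clock 7.4 tcp [0.6336 0.2496 0.2065] toolx yaw -173.05 w 0.0384 F [ 0.8  0.2 -1.1] | shift [ 3.553 -8.535  0.095] roll -12.024 tilt z [ 0.006   0.0023 -1.    ] q [ 0.38  0.62  0.53  1.47 -0.    0.25]
```

View pics/wr6.png

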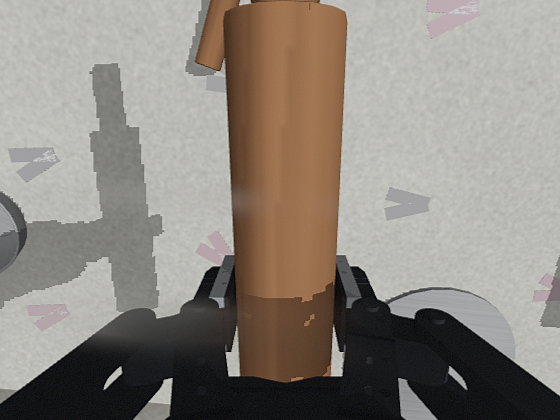

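View pics/side1.png

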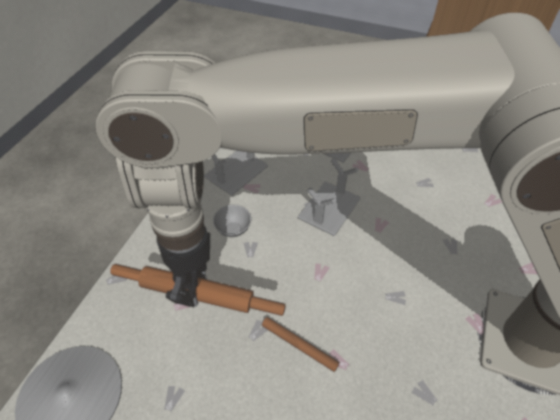

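The grasp held: the width is 38 mm, the pin is level and centred between the pads, and the bystanders haven't moved. I'll carry it to the rest in two calls.

Emit:
move_arm:
  motion:
    - [30,[0.1,-0.2,0],-0.3]
    - [30,[0.3,-0.6,0],-1.0]
    - [30,[0.5,-1.1,0],-1.8]
    - [30,[0.7,-1.7,0],-2.6]
    - [30,[0.9,-2.3,0],-3.4]
    - [30,[1.2,-2.9,0],-4.2]
    - [30,[1.5,-3.5,0],-5.0]
    - [30,[1.7,-4.1,0],-5.8]
    - [30,[1.9,-4.6,0],-6.4]
    - [30,[2.0,-4.8,0],-6.7]

```text
clock: 8.55
eef_pos: [0.56, -0.0036, 0.1995]
tool_rot: [-0.4, 0.917, 0.001, -0.002]
ft_force: [-0.0, 1.0, -1.1]
grip_width: 0.0385
```

```bash
python3 -c "
from plan import *
plan([.509,-.1955,.2],259.1)"
```

```text
clock 8.55 tcp [ 0.56   -0.0036  0.1995] toolx yaw -132.9 w 0.0385 F [-0.   1.  -1.1] | shift [ 3.505e+00 -1.865e+00 -1.000e-03] roll -5.333 tilt z [-4.7e-03 -7.0e-04 -1.0e+00] q [-0.01  0.38  0.11  1.31 -0.   -0.83]
```

Emit:
move_arm:
  motion:
    - [30,[0.3,-0.2,0],-0.4]
    - [30,[0.8,-0.4,0],-1.2]
    - [30,[1.3,-0.7,0],-2.0]
    - [30,[1.8,-1.0,0],-2.8]
    - [30,[2.3,-1.2,0],-3.6]
    - [30,[2.8,-1.5,0],-4.3]
    - [30,[3.2,-1.7,0],-4.9]
    - [30,[3.4,-1.8,0],-5.2]
    - [30,[3.4,-1.8,0],-5.2]
    - [30,[3.4,-1.8,0],-5.2]

```text
clock: 9.55
eef_pos: [0.5116, -0.1866, 0.2003]
tool_rot: [-0.631, 0.776, 0.001, -0.001]
ft_force: [0.2, -0.1, -0.6]
grip_width: 0.0385
```

```bash
python3 -c "
from plan import *
plan([.509,-.1955,.2],259.1)"; python3 snap.py wr7;python3 - <<'E'
from workcell import *
import cv2
for n in('side','top'):
    cv2.imwrite(f'pics/{n}2.png',camera(n)['color'][:,:,::-1])
from plan import *
plan([.509,-.1955,.2],259.1)
E
```

```text
clock 9.55 tcp [ 0.5116 -0.1866  0.2003] toolx yaw -101.71 w 0.0385 F [ 0.2 -0.1 -0.6] | shift [0.185 0.016 0.006] roll -0.135 tilt z [-0.0026  0.0014 -1.    ] q [-0.35  0.35  0.07  1.3   0.   -1.72]
clock 9.7 tcp [ 0.5124 -0.1861  0.2012] toolx yaw -101.59 w 0.0381 F [-0.8  0.  -1.1] | shift [0.198 0.03  0.025] roll -0.115 tilt z [-1.e-03  6.e-04 -1.e+00] q [-0.35  0.34  0.07  1.3   0.   -1.72]
```

View pics/wr7.png

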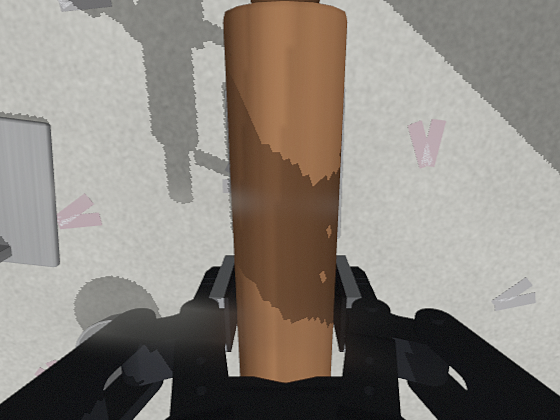

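View pics/side2.png

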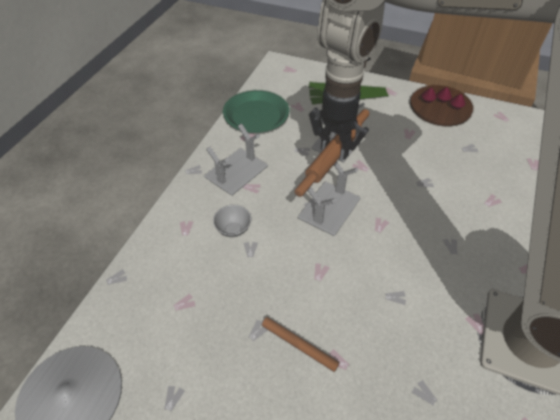

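View pics/top2.png

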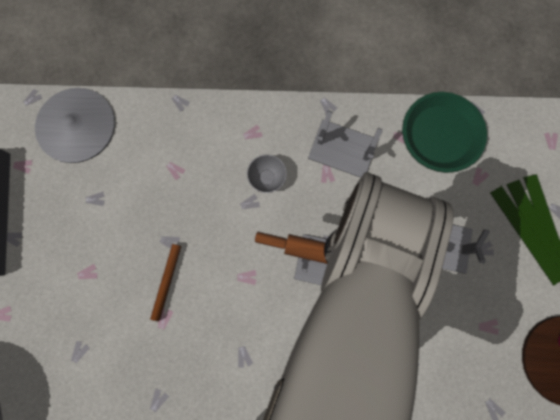

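The wrist shows the body's shoulder at row 4-5 and still straight. The side and top views show the pin above rest B. I'll check the pin's offset in the grip from that shoulder, then lower it.

```bash
python3 - <<'E'
from wcam import *
for nm in('wr5','wr6','wr7'):
    oc=pickle.load(open(f'pics/{nm}.pkl','rb'));oo=dict(oc[0]);oo['tool_rot']=[0,0,0,1];oo['eef_pos']=[0,0,0]
    im=oc[1]['color'].astype(int)
    M=(im[:,:,0]>1.3*im[:,:,2]+3)
    print(nm,[int(np.argmax(M[:,u])) for u in(240,255,270,285,300,315,330)],[ (int(np.where(M[v,200:380])[0].min()+200),int(np.where(M[v,200:380])[0].max()+200)) for v in(40,120,220)])
t=np.linspace(0,np.pi,9)
for off in(-.003,0,.003):
    P=[[.1+off,.02*np.cos(a),-.0176-.02*np.sin(a)] for a in t];print(off,wproj(P,(oo,oc[1])).round(1)[1:-1].tolist())
for z in(-.0176,):
    # silhouettes columns of body for axis exact
    for y in(0,.001): 
        Q=[[x,y+.02*np.cos(a),z-.02*np.sin(a)] for x in(.09,.06,.03) for a in np.linspace(0,2*np.pi,60)]
        W=wproj(Q,(oo,oc[1])).reshape(3,60,2);print(y,[(w[:,0].min().round(1),w[:,0].max().round(1),w[:,1].mean().round(0)) for w in W])
E
python3 -c "
from plan import *
plan([.509,-.1955,.135],259.1)"
```

```text
wr5 [4, 0, 0, 0, 0, 0, 4] [(223, 345), (227, 341), (232, 336)]
wr6 [6, 0, 0, 0, 0, 0, 5] [(200, 345), (228, 342), (233, 337)]
wr7 [6, 0, 0, 0, 0, 0, 6] [(224, 345), (228, 341), (233, 337)]
-0.003 [[347.1, 22.7], [335.7, 18.1], [314.2, 14.7], [286.3, 13.4], [258.3, 14.6], [236.7, 18.0], [225.2, 22.6]]
0 [[347.7, 11.7], [336.2, 6.3], [314.5, 2.3], [286.3, 0.8], [258.1, 2.3], [236.3, 6.2], [224.7, 11.5]]
0.003 [[348.2, 0.4], [336.7, -5.7], [314.8, -10.2], [286.3, -12.0], [257.8, -10.3], [235.8, -5.8], [224.2, 0.2]]
0 [(np.float64(224.6), np.float64(347.5), np.float64(50.0)), (np.float64(228.9), np.float64(342.7), np.float64(143.0)), (np.float64(232.5), np.float64(338.7), np.float64(223.0))]
0.001 [(np.float64(227.7), np.float64(350.6), np.float64(50.0)), (np.float64(231.8), np.float64(345.6), np.float64(143.0)), (np.float64(235.2), np.float64(341.4), np.float64(223.0))]
clock 9.7 tcp [ 0.5124 -0.1861  0.2012] toolx yaw -101.59 w 0.0381 F [-0.8  0.  -1.1] | shift [0.199 0.028 1.325] roll -0.115 tilt z [-1.e-03  6.e-04 -1.e+00] q [-0.35  0.34  0.07  1.3   0.   -1.72]
```

The pin is centred in the grip: the shoulder prediction for zero offset matches to under 0.5 mm. I'll align and lower part of the way.

Emit:
move_arm:
  motion:
    - [30,[0.1,0,0],-0.1]
    - [30,[0.2,0.03,0],-0.11]
    - [30,[0.2,0.03,0.2],-0.11]
    - [30,[0.2,0.03,0.4],-0.11]
    - [30,[0.2,0.03,0.6],-0.11]
    - [30,[0.2,0.03,0.8],-0.11]
    - [30,[0.2,0.03,1.0],-0.11]
    - [30,[0.2,0.03,1.2],-0.11]
    - [30,[0.2,0.03,1.3],-0.11]
    - [30,[0.2,0.03,1.3],-0.11]

```text
clock: 10.7
eef_pos: [0.5084, -0.1963, 0.1357]
tool_rot: [-0.636, 0.772, 0.001, -0.0]
ft_force: [-0.2, -0.1, -0.3]
grip_width: 0.0386
```

Run:
```python
from workcell import *
import cv2
cv2.imwrite(f'pics/side3.png',camera('side')['color'][:,:,::-1])
from plan import *
plan([.509,-.1955,.0954],259.1)
crop('pics/side3.png','pics/side3c.png',270,80,420,240,4)
```

```text
clock 10.75 tcp [ 0.5088 -0.1965  0.1364] toolx yaw -100.98 w 0.0384 F [ 0.5 -0.1 -1.6] | shift [-0.019  0.     0.82 ] roll -0.013 tilt z [-7.e-04  3.e-04 -1.e+00] q [-0.37  0.39 -0.04  1.14 -0.   -1.75]
```

View pics/side3c.png

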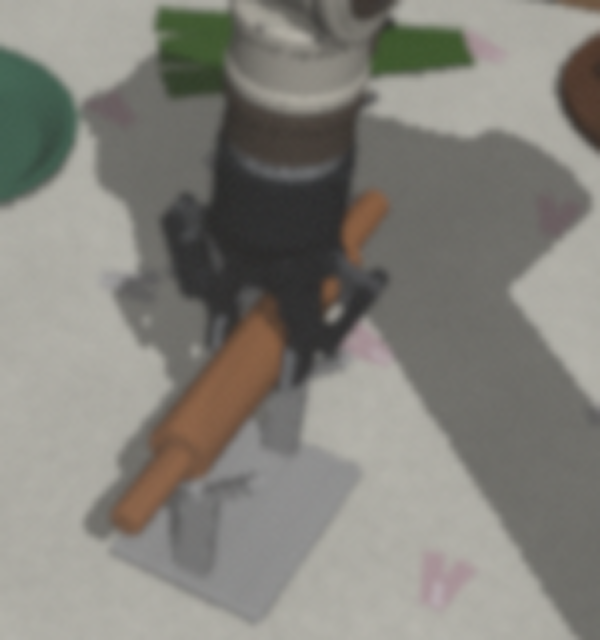

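The pin is aligned above both notches. I'll lower it, watching the force.

Emit:
move_arm:
  motion:
    - [30,[-0.02,0,0.08],0]
    - [30,[-0.02,0,0.16],0]
    - [30,[-0.02,0,0.24],0]
    - [30,[-0.02,0,0.32],0]
    - [30,[-0.02,0,0.4],0]
    - [30,[-0.02,0,0.48],0]
    - [30,[-0.02,0,0.54],0]
    - [30,[-0.02,0,0.6],0]
    - [30,[-0.02,0,0.66],0]
    - [30,[-0.02,0,0.7],0]

```text
clock: 11.75
eef_pos: [0.5091, -0.1955, 0.1015]
tool_rot: [-0.636, 0.772, 0.0, -0.0]
ft_force: [-0.2, 0.1, -1.0]
grip_width: 0.0386
```

Run:
```python
from plan import *
plan([.509,-.1955,.0954],259.1)
```

```text
clock 11.75 tcp [ 0.5091 -0.1955  0.1015] toolx yaw -100.98 w 0.0386 F [-0.2  0.1 -1. ] | shift [-0.     0.003  0.122] roll -0.014 tilt z [-2.e-04  0.e+00 -1.e+00] q [-0.37  0.42 -0.09  1.06 -0.   -1.75]
```

Emit:
move_arm:
  motion:
    - [30,[0,0,0.02],0]
    - [30,[0,0,0.04],0]
    - [30,[0,0,0.06],0]
    - [30,[0,0,0.08],0]
    - [30,[0,0,0.09],0]
    - [30,[0,0,0.1],0]
    - [30,[0,0,0.11],0]
    - [30,[0,0,0.12],0]
    - [30,[0,0,0.12],0]
    - [30,[0,0,0.12],0]

```text
clock: 12.75
eef_pos: [0.5092, -0.1956, 0.0963]
tool_rot: [-0.636, 0.772, -0.0, 0.0]
ft_force: [-1.6, 0.6, 4.2]
grip_width: 0.0383
```

Run:
```python
from plan import *
plan([.509,-.1955,.0954],259.1)
```

```text
clock 12.75 tcp [ 0.5092 -0.1956  0.0963] toolx yaw -100.98 w 0.0383 F [-1.6  0.6  4.2] | shift [-0.     0.005  0.018] roll -0.013 tilt z [ 4.e-04 -1.e-04 -1.e+00] q [-0.37  0.42 -0.1   1.05  0.   -1.75]
```

Contact has begun (Fz +4 N, and a small push towards -x). I'll ease it down another 1.5 mm and shift slightly towards -x.

Emit:
move_arm:
  motion:
    - [30,[0,0.01,0.01],0]
    - [30,[0,0.01,0.01],0]
    - [30,[0,0.01,0.02],0]
    - [30,[0,0.01,0.02],0]
    - [30,[0,0.01,0.03],0]
    - [30,[0,0.01,0.03],0]
    - [30,[0,0.01,0.03],0]
    - [30,[0,0.01,0.03],0]
    - [30,[0,0.01,0.03],0]
    - [30,[0,0.01,0.03],0]

```text
clock: 13.75
eef_pos: [0.5091, -0.1956, 0.0961]
tool_rot: [-0.636, 0.772, -0.001, 0.001]
ft_force: [-3.7, 1.6, 10.6]
grip_width: 0.0384
```

Run:
```python
from plan import *
import cv2
plan([.509,-.1955,.0954],259.1)
cv2.imwrite(f'pics/side4.png',camera('side')['color'][:,:,::-1])
crop('pics/side4.png','pics/side4c.png',270,80,420,240,4)
```

```text
clock 13.75 tcp [ 0.5091 -0.1956  0.0961] toolx yaw -100.98 w 0.0384 F [-3.7  1.6 10.6] | shift [-0.001  0.003  0.013] roll -0.014 tilt z [ 1.9e-03 -6.0e-04 -1.0e+00] q [-0.37  0.42 -0.1   1.04  0.   -1.75]
```

View pics/side4c.png

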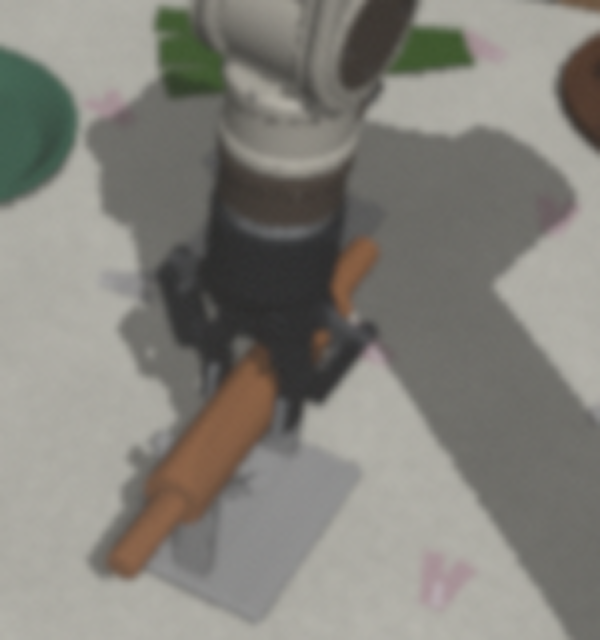

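The pin is down at TCP z 0.0961 (0.0954 expected). The force is mostly vertical, so both V faces are loaded. I'll release gently.

Emit:
move_arm:
  motion:
    - [30,[0,0,0.0],0]
    - [42,[0,0,0.0],0]
    - [46,[0,0,0.0],0]
    - [50,[0,0,0.0],0]
    - [56,[0,0,0.0],0]
    - [64,[0,0,0.0],0]
    - [72,[0,0,0],0]
    - [80,[0,0,0],0]
    - [85,[0,0,0],0]
    - [85,[0,0,0],0]

```text
clock: 14.8
eef_pos: [0.5087, -0.1955, 0.0943]
tool_rot: [-0.636, 0.772, -0.0, 0.0]
ft_force: [-0.1, -0.6, 0.6]
grip_width: 0.0854
```

```bash
python3 snap.py wr8
python3 - <<'E'
from plan import *
plan([.509,-.1955,.25],259.1)
E
```

```text
clock 14.85 tcp [ 0.5087 -0.1955  0.0943] toolx yaw -100.98 w 0.085 F [ 0.3  0.1 -0.5] | shift [-0.    -0.005 -3.113] roll -0.014 tilt z [ 1.e-04 -0.e+00 -1.e+00] q [-0.37  0.42 -0.11  1.04  0.   -1.75]
```

View pics/wr8.png

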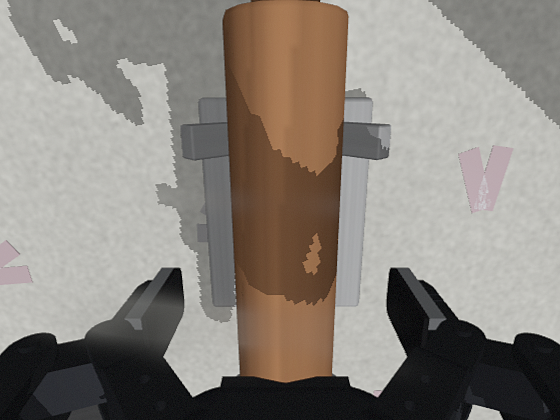

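The fingers are clear on both sides, and the pin lies between the prongs at (205,140) and (367,140). I'll go straight up, then back out of view.

Emit:
move_arm:
  motion:
    - [85,[0,0,-0.1],0]
    - [85,[0,0,-0.3],0]
    - [85,[0,0,-0.6],0]
    - [85,[0,0,-1.0],0]
    - [85,[0,0,-1.5],0]
    - [85,[0,0,-2.0],0]
    - [85,[0,0,-2.5],0]
    - [85,[0,0,-3.0],0]
    - [85,[0,0,-3.3],0]
    - [85,[0,0,-3.5],0]

```text
clock: 15.85
eef_pos: [0.5093, -0.1957, 0.272]
tool_rot: [-0.636, 0.772, -0.002, 0.001]
ft_force: [-0.4, -0.2, 0.6]
grip_width: 0.0852
```

Emit:
move_arm:
  motion:
    - [85,[-0.2,0.2,0],0]
    - [85,[-0.6,0.6,0],0]
    - [85,[-1.2,1.0,0],0]
    - [85,[-1.8,1.4,0],0]
    - [85,[-2.4,1.7,0],0]
    - [85,[-3.0,2.0,0],0]
    - [85,[-3.6,2.2,0],0]
    - [85,[-4.2,2.4,0],0]
    - [85,[-4.7,2.5,0],0]
    - [85,[-5.0,2.5,0],0]

```text
clock: 16.85
eef_pos: [0.4329, 0.0755, 0.2696]
tool_rot: [-0.637, 0.771, 0.0, 0.0]
ft_force: [0.8, -0.1, -0.5]
grip_width: 0.0852
```

```bash
python3 snap.py wr9
python3 - <<'E'
from plan import *
for n in('side','top'):
    cv2.imwrite(f'pics/{n}5.png',camera(n)['color'][:,:,::-1])
plan([.509,-.1955,.25],259.1)
E
```

```text
clock 17.0 tcp [0.4334 0.0743 0.2693] toolx yaw -100.87 w 0.0853 F [-0.2 -0.3 -0.3] | shift [ 5.014 -2.502  0.388] roll 0.006 tilt z [-3.e-04 -4.e-04 -1.e+00] q [ 0.17  0.11 -0.06  1.4  -0.   -1.21]
```

View pics/side5.png

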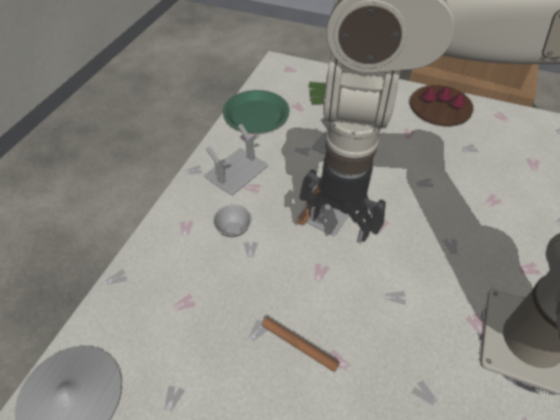

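View pics/top5.png

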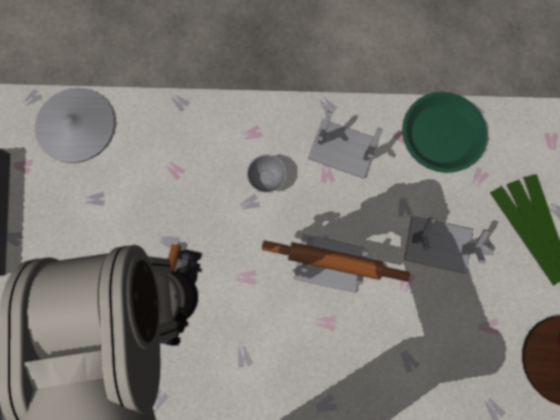

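View pics/wr9.png

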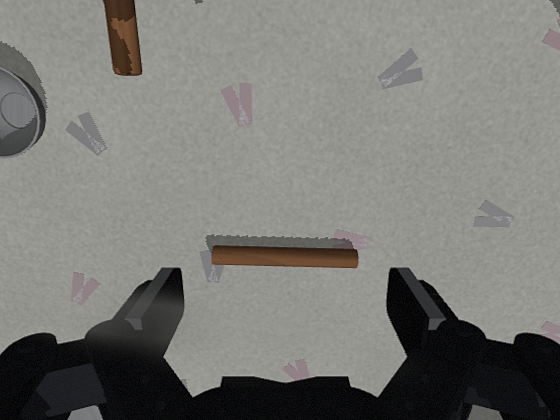

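The top view shows the pin across rest B, from (264,245) to (408,276). The short pin and the bowl are where they were. I'll fit the final pose.

```bash
python3 - <<'E' | tail -4
from fit import *
q,f,a=fitpin([.509,-.1955,1.381],.113,LONG,['top'],['pics/top5.png']);print(q.round(4),f,a)
d=q[:2]-[.509,-.1955];s=np.array([np.sin(.19),np.cos(.19)]);x=np.array([np.cos(.19),-np.sin(.19)]);print('along',(d@s).round(4),'across',(d@x).round(4),'yaw err deg',np.degrees(q[2]-(np.pi/2-.19)).round(2))
print('short side', fitpin([.456,.1887,-.22],.012,SHORT,['side'],['pics/side5.png']), 'before .4551 .1889 -.232')
E
```

```text
side [0, 1, 2, 3] [ 0.5066 -0.1931 -0.2021] 0.97
[ 0.5092 -0.1955  1.3806] 239.83137254901956 [np.float64(2176.0)]
along 0.0 across 0.0002 yaw err deg -0.01
short side (array([ 0.45546178,  0.18766544, -0.22194608]), np.float64(148.59607843137255), [np.float64(886.0)]) before .4551 .1889 -.232
```

The fit shows the pin centred to under 1 mm and aligned. I'll back the arm out for one unobstructed side view to check that it's level and right down in the notches.

Emit:
move_arm:
  motion:
    - [85,[-0.4,0.2,0],0]
    - [85,[-1.0,0.6,0],0]
    - [85,[-1.6,1.1,0],0]
    - [85,[-2.2,1.6,0],0]
    - [85,[-2.8,2.1,0],0]
    - [85,[-3.4,2.6,0],0]
    - [85,[-4.0,3.1,0],0]
    - [85,[-4.6,3.6,0],0]
    - [85,[-5.0,4.0,0],0]
    - [85,[-5.2,4.2,0],0]

```text
clock: 18.0
eef_pos: [0.2764, 0.3698, 0.2692]
tool_rot: [-0.637, 0.771, -0.0, -0.0]
ft_force: [0.9, 0.1, -0.3]
grip_width: 0.0849
```

```bash
python3 - <<'E' | tail -5
from workcell import *
from fit import *
cv2.imwrite('pics/side6.png',camera('side')['color'][:,:,::-1])
print(get_obs()['eef_pos'])
im=cv2.imread('pics/side6.png');q=[.509,-.1955,1.381,.113]
r=render('side',q,LONG);M=mask('pics/side6.png')
for dz in(-.004,0,.004,.008):
    best=min((np.abs(render('side',[q[0]+a,q[1]+b,q[2],.113+dz],LONG)-M*(cv2.dilate(r,np.ones((25,25)))>0)).sum(),a,b) for a in(-.003,0,.003) for b in(-.003,0,.003));print(dz,best)
im=cv2.resize(im,None,fx=4,fy=4,interpolation=cv2.INTER_CUBIC)
c=cv2.findContours((cv2.resize(r,None,fx=4,fy=4)>.5).astype(np.uint8),0,2)[0];cv2.drawContours(im,c,-1,(255,0,0),1);cv2.imwrite('pics/side6c.png',im[320:960,1040:1680])
E
```

```text
[0.27591469 0.37064223 0.2691529 ]
-0.004 (np.float64(166.28235294117647), 0, -0.003)
0 (np.float64(184.31372549019608), -0.003, -0.003)
0.004 (np.float64(189.30196078431374), -0.003, 0)
0.008 (np.float64(194.53725490196078), -0.003, 0.003)
```

View pics/side6.png

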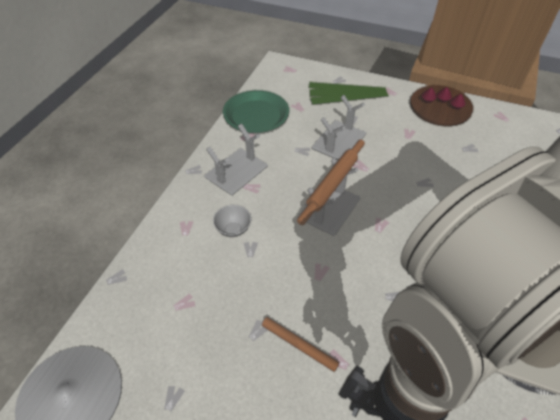

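```bash
python3 -c "
import cv2;im=cv2.imread('pics/side6c.png');cv2.imwrite('pics/side6d.png',cv2.resize(im,(600,600)))"
```

```text
(no output)
```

View pics/side6d.png

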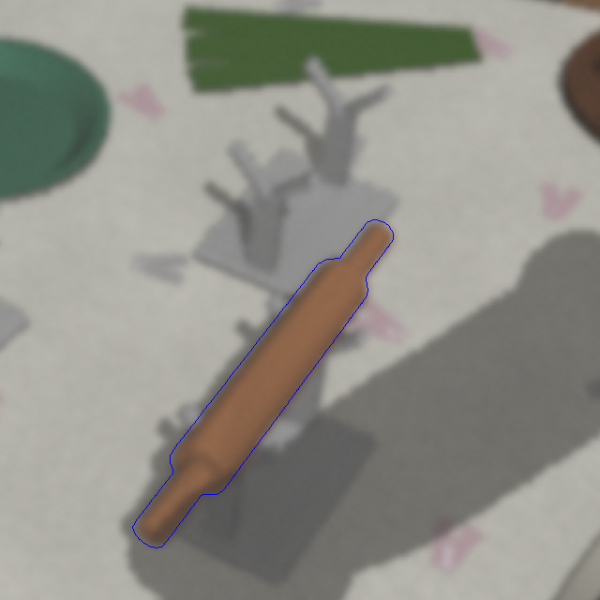

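The side view shows the pin seated, with both ends matching the level model outline at 113 mm height. The short pin at (300,343) and the bowl at (232,221) haven't moved. I'm handing it in.

```bash
python3 -c "
from workcell import *
print(job_done())"
```

```text
the job is handed in; nothing more can be done
None
```

The long rolling pin is on the rest nearest the robot's base. I gripped it at its centre, turned it 72°, lowered it into both V notches until the faces took about 10 N, then let go and backed the arm off. That took about 18 s.

**Last checks:**
- **Position:** the top-camera fit puts the pin within 1 mm of centre along and across the rest, with a negligible angle error.
- **Level and seated:** in the side view both ends match the outline of a level pin at seat height. This doesn't pin down the height exactly. With small sideways shifts allowed, a pin 4 mm lower fitted slightly better than one at seat height. The firmer evidence is the contact force and that the tool stopped within 1 mm of the expected height.
- **Bystanders:** the side-camera fit puts the short pin within about 1 mm of where it was. I checked the bowl by eye only, and it was in the same place in the images.

**Disagreement:** the side camera placed the rest about 3 mm away from where the wrist and top cameras did. I used the wrist and top position, and the pin seated cleanly there.

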